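# Release the child-proof tablet drawer with its key rod

## Robot

A 7-joint arm with a two-finger parallel gripper is mounted at the origin on a cart in front of the work surface, level with it; the furniture and walls round the work are solid. World frame = base frame: x ahead of the robot, y to its left, z up, the work surface at z = 0. Lengths are in mm, angles in rad, forces in N, time in s.
With the tool pointing down it reaches from about 400 to 900 mm from the base axis. Payload 5.6 kg.
Tool frame: the origin (TCP) lies at the very end of the fingers, on their centre line; the grasp point (between the pads) lies 19 mm behind it; z points along the fingers, y is the line along which they close (so a half turn about z gives the same grasp; the last joint's range is limited). The gripper opens to 92 mm and grips with 3 to 60 N. Pads are 20 mm wide; open, the fingers measure 128 mm over their backs; the gripper's body (75 mm by 189 mm) begins 69 mm behind the grasp point.
Start: joints at [1.09, 0.468, -0.012, 1.603, 0.006, 1.071, -0.056], TCP at [275.528, -588.722, 214.592] pointing down, gripper open.
Joint ranges: [-2.53, 2.53], [-0.31, 2.02], [-1.57, 1.55], [0.28, 2.44], [-1.29, 4.43], [0.15, 1.84], [-2.92, 2.92]. Speed limits (rad/s): [2.57, 2.57, 3.14, 3.14, 3.14, 3.14, 3.14].

## Interface

Orientations are given as a rotation vector (axis times angle).
In Python, from station import bot gives the robot as it stands.
- The arm moves only by the tool carry_out, never from a script. Its argument "plan" is a list that holds one entry, the list of rows, each a list of 4 numbers: the shift along the world's x, y, z in mm, then the turn about the world's z in degrees. In form: [[[dx, dy, dz, twist], ...]]. A call has 1 to 20 rows; each row shifts and turns the commanded pose from where the row before left it; what a row does not reach is not made up. A row lasts 1/8 s, in which the tool goes at most 62.5 mm and 10.7 degrees, less where a joint would pass 70% of its speed; a pose out of reach is approached as far as the arm can. A call with a gripper value outside its range is refused whole. "jaw" is the finger opening in mm, from 0 to 91.9, set as the call begins (left out, the last holds). The fingers move at their own pace and stop on an object; the grip force is fixed at half the most. Time passes only in rows, so rows that do not move let the fingers close. It gives the time, the measured TCP pose, the force, the opening and the grip force at its end, in the units of the state.
- bot.get_obs(): the state, without advancing time (a new reading comes with each control period).
- bot.get_image(name): name is "side" or "top" or "wrist"; returns (picture, depth): 400x640x3 uint8, red, green, blue; 400x640 float32, mm along the optical axis (not along the pixel's ray), 0 where there is no reading.
- bot.camera_model(name): a dict with "camera_matrix" (3x3 intrinsics, pixels), "D" ([k1, k2, p1, p2, k3] as OpenCV has them; the pictures are not rectified), "position" and "rotation" of the camera in the world. Camera axes: x right, y up, looking along -z (the intrinsics and any distortion apply to the point x, -y, -z); pixel columns grow to the right and rows downward; lengths in mm; the calibration is good to about 2 mm. A picture is of the moment at which its call begins: read the wrist's pose just before it. camera_model takes no time and is no camera call; for the wrist camera it gives the pose at the moment of the call.
- bot.sign_off(): hands the job in; it is judged then, once.
The state is a dict: "time_s": time; "joint_pos": joint angles; "joint_vel": joint speeds; "effort": joint torques, N m; "ee_pos": TCP position; "tool_rot": TCP orientation; "contact_force": force on the tool from outside, world axes, zero at the start; "moment": the same for the moment, N m; "width": finger opening in mm; "finger_force": force on a finger pad.
Only numpy, scipy, OpenCV 4.12 (cv2) and the standard library are available. Lean on these libraries where they do the work, as an engineer would, in place of code of your own. Each camera call takes 0.05 s, during which the arm holds its last target. There are 200 camera calls.

## Task

The white child-proof tablet box is locked. Take the key (the steel rod with the wooden handle) out of its wooden stand, push the rod through the narrow slot in the box's lid, feel for the hidden latch tab below and press it down gently, never forcing it, until the drawer springs open; then put the key back in its stand, fully home, and leave the drawer open.

Things in the scene. Friction and masses are not known exactly. Their poses are not given: they have to be found in the camera images.
- box: White box, 150 (x) x 170 (y) x 110 mm high, fixed to the worktop; a wooden drawer front 48 mm high fills the lower front, without handle. Origin at the centre of its underside, z up, -x is the drawer side (towards the robot, give or take its yaw), y along the slot.
- slot (a point): Centre of the slot mouth, at the upper face of the steel plate on the lid (110 mm up). The slot is straight-walled, 12 mm wide along the box's x and 46 mm long along the box's y; axes as the box. More than 20 N on the box or any of its parts breaks the latch.
- tab_zone (a point): 32 mm below slot: middle of the zone that holds the hidden level black tab (20 mm along x, 12 mm along y). The tab's place differs each time and is not measured: centre on the slot's centre plane, anywhere from 16 mm to the -y side to 16 mm to the +y side, its face 20 to 44 mm below slot. Nothing else lies under the slot to 60 mm depth.
- drawer (a joint): Drawer, m: 0 shut and locked. The sprung tab starts to yield at about 4 N, goes straight down, frees the drawer after about 5 mm of travel at about 8 N, and meets a rigid stop at 8 mm. Once freed, a spring drives the drawer out towards the box's -x in about 0.3 s to 0.034, where it stays.
- key: The key, 143 mm long, about 80 g, loose, standing upright in the stand. Origin at the centre of the rod's flat lower tip, z along the key towards the handle. Steel rod 8 mm in diameter from 0 to 75 mm, steel collar 26 mm in diameter from 75 to 81 mm, round wooden handle 22 mm in diameter from 81 to 143 mm (grip it at about 112 mm).
- stand: Wooden block, 60 x 60 x 82 mm high, fixed to the worktop; origin at the centre of its underside, z up.
- stand_hole (a point): Centre of the mouth of the round hole in the top of the stand (82 mm up): 11 mm in diameter, 78 mm deep, straight down. With the key home its collar rests on the stand's top and its tip is 7 mm above the worktop.

How it is judged:
By the outcome, as a careful person would: the job done as asked, in the order asked, and still so for the second after the job is handed in, with the robot touching nothing.
It also fails if it takes over 72 s, if anything falls off the work surface, if the arm or the gripper's body presses on something with over 40 N, if the wrist force passes 120 N, or if a joint passes its speed limit or range.

## Working session

There is one attempt and no reset: what is moved stays moved. The work goes in short steps, Python scripts to look and compute and a tool call to move; the robot and the scene stay as the last step left them, time stands still between calls to the robot, and variables do not carry over. Pictures are saved under pics/ and viewed, at most 10 in all, crops included, and the job is handed in when it is done.

Besides the shell and the picture viewer there is one more tool, called by a JSON object that holds its "op" and its "data". carry_out: Moves the arm, as the interface text tells. Its arguments: {"type":"object","properties":{"plan":{"type":"array"},"jaw":{"type":"number"}},"required":["plan"]}

```bash
mkdir -p pics; ls; cat > h.py <<'E'
import numpy as np, cv2
from station import bot
def grab(n,tag):
    m=bot.camera_model(n); im,d=bot.get_image(n)
    np.savez(f'pics/{tag}.npz',im=im,d=d,K=m['camera_matrix'],D=m['D'],p=m['position'],R=m['rotation'])
    cv2.imwrite(f'pics/{tag}.png',im[:,:,::-1]); return im,d,m
def ray(m,uv):
    uv=np.array(uv,float).reshape(-1,1,2)
    q=cv2.undistortPoints(uv,np.array(m['camera_matrix'],float),np.array(m['D'],float)).reshape(-1,2)
    v=np.c_[q[:,0],-q[:,1],-np.ones(len(q))]@np.array(m['rotation']).T
    return np.array(m['position'],float),v
def onplane(m,uv,z):
    p,v=ray(m,uv); return p+v*((z-p[2])/v[:,2])[:,None]
def atdepth(m,uv,d):
    p,v=ray(m,uv); return p+v*np.array(d).reshape(-1,1)
E
python3 - <<'E'
from h import *
for n in ['top','side']:
    im,d,m=grab(n,n+'0'); print(n,m['position'],np.round(m['rotation'],3).tolist(),m['camera_matrix'],m['D'])
o=bot.get_obs(); print(o)
a=cv2.imread('pics/top0.png');b=cv2.imread('pics/side0.png')
E
```

```text
pics
top [456.9919616  -73.74342533 960.53888924] [0.087, -0.085, -1.586] [[376.57559545   0.         319.4478567 ]
 [  0.         376.57559545 203.96667788]
 [  0.           0.           1.        ]] [-0.02774761  0.          0.          0.          0.        ]
side [332.82357594 569.36312474 629.8895724 ] [0.188, -1.255, -2.527] [[431.31609756   0.         318.5802197 ]
 [  0.         431.31609756 202.35865223]
 [  0.           0.           1.        ]] [0.02977665 0.         0.         0.         0.        ]
{'time_s': 0.1, 'joint_pos': array([ 1.08998869,  0.46826813, -0.01160612,  1.60348715,  0.00603027,
        1.07137381, -0.05628015]), 'joint_vel': array([ 0.00035783, -0.00173945,  0.00141047, -0.00201901, -0.00132204,
       -0.00129573,  0.00081311]), 'effort': array([ 1.70593667e-03, -5.21643698e+01, -1.21850896e-02, -2.44364011e+01,
       -5.68558287e-02,  1.40716560e-02,  3.31186538e-05]), 'ee_pos': array([ 275.29624182, -588.27930252,  213.76758525]), 'tool_rot': array([-3.06523396e+00, -6.81874594e-01,  7.17964310e-04]), 'contact_force': array([-0.07985632,  0.47419796,  0.22926328]), 'moment': array([-0.0058049 , -0.01703195, -0.00696981]), 'finger_force': 0.0, 'width': 91.93086083934264}
```

View pics/top0.png

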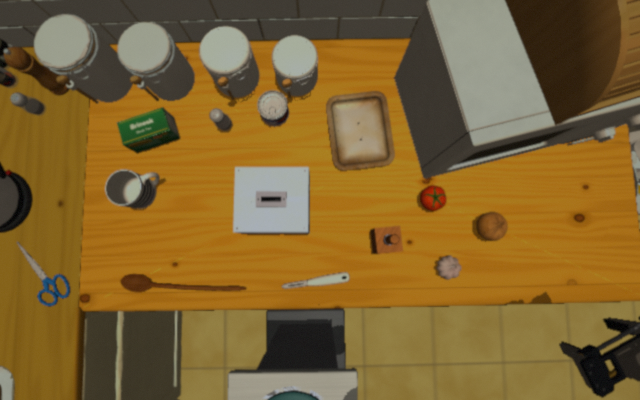

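View pics/side0.png

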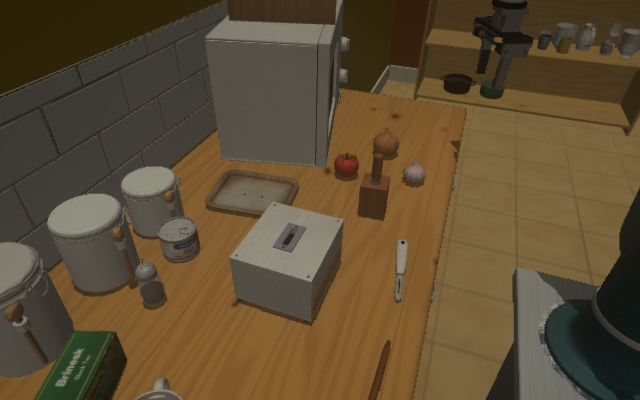

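The top view shows the box lid centred near (271,199) with its slot plate, and the stand near (387,240) with the key handle at (395,239). The side view shows the slot at (290,236) and the key at (377,165).

```bash
sed -i "s/np.array(m\['rotation'\]).T/cv2.Rodrigues(np.array(m['rotation'],float).ravel())[0].T if np.size(m['rotation'])==3 else 0/" h.py
python3 - <<'E'
from h import *
M={}
for n in ['top','side']:
    z=np.load(f'pics/{n}0.npz'); M[n]=(dict(camera_matrix=z['K'],D=z['D'],position=z['p'],rotation=z['R']),z['im'],z['d'])
m,im,d=M['top']
for name,uv in dict(lid=(250,185),slot=(271,199),key=(395,239),stand=(377,245),oven=(470,110),ovenedge=(430,165),tomato=(433,198),table=(340,200),knife=(330,280)).items():
    print(name,atdepth(m,[uv],[d[uv[1],uv[0]]]).round(1))
def P(n,mask,area=30):
    c,_=cv2.findContours(mask.astype(np.uint8),cv2.RETR_EXTERNAL,cv2.CHAIN_APPROX_NONE)
    return [x for x in c if cv2.contourArea(x)>area]
# lid outline and stand from top by height
H=np.indices(d.shape)[::-1].reshape(2,-1).T
Z=atdepth(m,H,d.reshape(-1)).reshape(400,640,3)
for nm,lo,hi,zz,roi in [('lid',100,120,110,(160,240,225,315)),('stand',70,90,82,(215,265,360,410)),('handle',120,160,150,(215,265,360,415))]:
    mk=np.zeros(d.shape,bool);a=roi;mk[a[0]:a[1],a[2]:a[3]]=True
    mk&=(Z[...,2]>lo)&(Z[...,2]<hi)
    for c in P('top',mk,15):
        w=onplane(m,c.reshape(-1,2),np.median(Z[mk][:,2]))
        print(nm,np.median(Z[mk][:,2]),cv2.minAreaRect(w[:,:2].astype(np.float32)))
for n,roi in [('top',(185,215,250,295)),('side',(218,255,268,312))]:
    m,im,d=M[n]; g=cv2.cvtColor(im,cv2.COLOR_RGB2GRAY); mk=np.zeros(g.shape,bool)
    mk[roi[0]:roi[1],roi[2]:roi[3]]=g[roi[0]:roi[1],roi[2]:roi[3]]<60
    for c in P(n,mk,8):
        print(n,'slot',cv2.minAreaRect(onplane(m,c.reshape(-1,2),110)[:,:2].astype(np.float32)))
print(bot.camera_model('wrist'))
E
```

```text
lid [[596.6  85.1 107.6]]
slot [[570.8  44.8  47.5]]
key [[ 467.  -234.3  149.4]]
stand [[ 454.7 -205.1   83.6]]
oven [[ 684.  -336.5  334.6]]
ovenedge [[ 638.6 -333.9   95.5]]
tomato [[ 565.8 -350.3   51.9]]
table [[ 571.  -126.3    0.8]]
knife [[370.5 -96.3  15.6]]
lid 108.34158310388216 ((565.1333618164062, 37.49239730834961), (170.52549743652344, 149.51760864257812), 89.03527069091797)
stand 82.43848699267107 ((468.41259765625, -231.51202392578125), (59.8236083984375, 62.19533920288086), 4.657899856567383)
handle 149.1154322118735 ((468.1384582519531, -229.100830078125), (23.831172943115234, 19.263647079467773), 88.94535064697266)
top slot ((564.1996459960938, 36.66194152832031), (41.11433792114258, 6.885110855102539), 88.9894027709961)
side slot ((564.0338745117188, 43.90435791015625), (33.33515167236328, 9.400757789611816), 88.49073028564453)
{'camera_matrix': array([[342.40672868,   0.        , 316.09308903],
       [  0.        , 342.40672868, 194.33245823],
       [  0.        ,   0.        ,   1.        ]]), 'D': array([0.02430295, 0.        , 0.        , 0.        , 0.        ]), 'position': array([ 344.82429099, -554.88458122,  384.79553702]), 'rotation': array([-0.24451427,  0.15799753, -1.12480312])}
```

{"op": "carry_out", "data": {"plan": [[[5,30,10,-2.5],[12,36,10,-2.5],[13,36,10,-2.5],[13,36,10,-2.5],[13,36,8,-2.5],[13,36,5,-2.5],[13,36,3,-2.5],[13,36,0,-2.5],[13,36,0,-2.5],[10,30,0,-2.5],[6,10,0,0],[0,0,0,0]]]}}

```text
time_s: 1.6
ee_pos: [399.7, -230.9, 270.5]
tool_rot: [3.141, 0.005, -0.0]
contact_force: [-0.5, -0.3, -1.4]
width: 92.1
finger_force: 0.0
```

```bash
python3 - <<'E'
from h import *
o=bot.get_obs(); print(o['time_s'],o['ee_pos'],o['tool_rot'])
im,d,m=grab('wrist','w1'); print(m['position'],m['rotation'],cv2.Rodrigues(m['rotation'])[0].round(3))
E
```

```text
1.6 [ 399.66511108 -230.89018232  270.52767803] [ 3.14133708e+00  4.65463922e-03 -2.36792313e-04]
[ 476.31530847 -229.44191842  441.56047178] [-0.21712978  0.21605984 -1.55657351] [[ 0.003  0.962  0.273]
 [-1.     0.003  0.001]
 [ 0.    -0.273  0.962]]
```

View pics/w1.png

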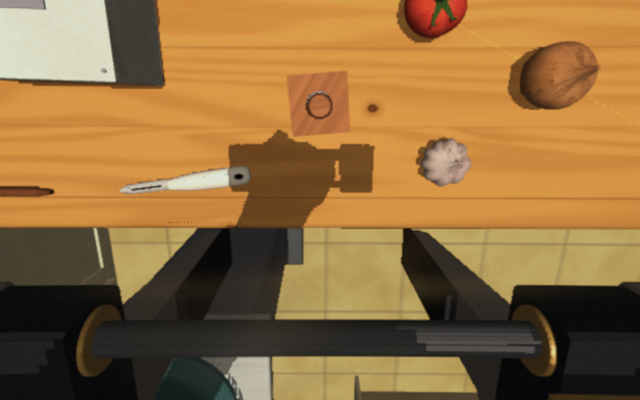

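The wrist view shows the stand's top, about (288–350, 72–136), with the key seen end-on at (319,104).

```bash
cat >> h.py <<'E'
def blobs(m,d,roi,lo,hi,area=15):
    H=np.indices(d.shape)[::-1].reshape(2,-1).T
    Z=atdepth(m,H,d.reshape(-1)).reshape(400,640,3)[...,2]
    mk=np.zeros(d.shape,bool);a=roi;mk[a[0]:a[1],a[2]:a[3]]=True
    mk&=(Z>lo)&(Z<hi)&(d>0); z=np.median(Z[mk]) if mk.any() else 0
    c,_=cv2.findContours(mk.astype(np.uint8),cv2.RETR_EXTERNAL,cv2.CHAIN_APPROX_NONE)
    out=[]
    for x in c:
        if cv2.contourArea(x)>area:
            f=np.zeros(d.shape,np.uint8);cv2.drawContours(f,[x],-1,1,-1)
            px=np.argwhere(f)[:,::-1]; w=onplane(m,px,z)[:,:2]
            out.append((z.round(1),w.mean(0).round(1),cv2.minAreaRect(w.astype(np.float32))))
    return out
E
python3 - <<'E'
from h import *
z=np.load('pics/w1.npz');m=dict(camera_matrix=z['K'],D=z['D'],position=z['p'],rotation=z['R'])
for lo,hi in [(74,92),(125,165)]: print(blobs(m,z['d'],(60,145,280,360),lo,hi))
E
```

```text
[(np.float64(83.1), array([ 470.5, -232.5]), ((469.6792907714844, -232.3356475830078), (60.626708984375, 60.298606872558594), 4.885524272918701))]
[(np.float64(150.8), array([ 469.6, -232.4]), ((469.64434814453125, -232.33511352539062), (19.81239128112793, 20.57701301574707), 0.1878785490989685))]
```

{"op": "carry_out", "data": {"plan": [[[20,-1,0,0],[30,0,0,0],[20,0,-20,0],[0,0,-40,0],[0,0,-40,0],[0,0,-35,0],[0,0,-25,0],[0,0,-10,0],[0,0,0,0],[0,0,0,0]]]}}

```text
time_s: 2.9
ee_pos: [470.5, -232.2, 101.5]
tool_rot: [3.141, 0.002, 0.003]
contact_force: [-0.4, -0.5, -0.1]
width: 92.2
finger_force: 0.0
```

{"op": "carry_out", "data": {"jaw": 10, "plan": [[[0,0,0,0],[0,0,0,0],[0,0,0,0],[0,0,0,0],[0,0,0,0],[0,0,0,0],[0,0,0,0],[0,0,0,0]]]}}

```text
time_s: 3.9
ee_pos: [469.5, -231.8, 100.5]
tool_rot: [3.142, 0.002, -0.0]
contact_force: [-0.3, 0.1, 0.0]
width: 21.2
finger_force: 30.0
```

{"op": "carry_out", "data": {"plan": [[[0,0,5,0],[0,0,10,0],[0,0,20,0],[0,0,25,0],[0,0,25,0],[0,0,25,0],[0,0,15,0],[0,0,5,0],[0,15,0,0],[2,30,0,0],[2,35,0,0],[2,35,0,0],[2,35,0,0],[2,35,0,0],[0,35,0,0],[0,30,0,0],[0,14,0,0],[0,5,0,0],[0,0,0,0],[0,0,0,0]]]}}

```text
time_s: 6.4
ee_pos: [479.6, 36.2, 230.5]
tool_rot: [3.141, -0.001, -0.0]
contact_force: [-0.2, -0.7, -0.4]
width: 21.5
finger_force: 30.0
```

```bash
python3 - <<'E'
from h import *
o=bot.get_obs(); print(o['time_s'],o['ee_pos'],o['contact_force'])
im,d,m=grab('wrist','w2'); 
grab('side','s2'); 
b=cv2.imread('pics/w2.png'); c=cv2.imread('pics/s2.png')[60:330,180:480]
cv2.imwrite('pics/v2.png',np.hstack([cv2.resize(b,(480,300)),cv2.resize(c,(300,300))]))
E
```

```text
6.4 [479.56014046  36.16617923 230.47122729] [-0.20183291 -0.66865055 -0.39346295]
```

View pics/v2.png

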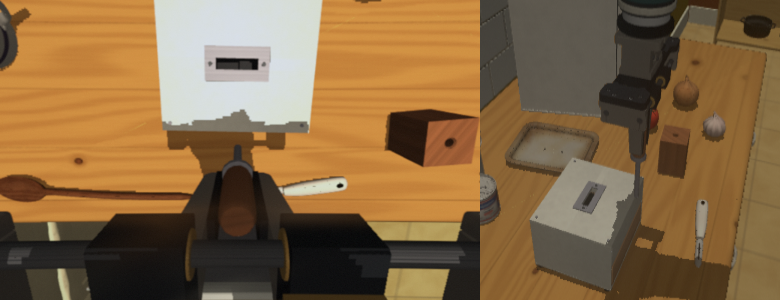

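Wrist view: the slot is at about (316,85) full-scale, with some structure visible inside it. The rod tip is near (316,200) and the empty stand hole near (599,189).

```bash
python3 - <<'E'
from h import *
z=np.load('pics/w2.npz');m=dict(camera_matrix=z['K'],D=z['D'],position=z['p'],rotation=z['R'])
im,d=z['im'],z['d']; g=cv2.cvtColor(im,cv2.COLOR_RGB2GRAY)
print('lid',[x for x in blobs(m,d,(0,180,190,440),103,118,500)])
def dark(roi,th,zz,area):
    mk=np.zeros(g.shape,np.uint8);r=roi;mk[r[0]:r[1],r[2]:r[3]]=g[r[0]:r[1],r[2]:r[3]]<th
    for c in cv2.findContours(mk,cv2.RETR_EXTERNAL,cv2.CHAIN_APPROX_NONE)[0]:
        if cv2.contourArea(c)>area:
            f=np.zeros_like(mk);cv2.drawContours(f,[c],-1,1,-1); w=onplane(m,np.argwhere(f)[:,::-1],zz)[:,:2]
            print(th,cv2.boundingRect(c),w.mean(0).round(1),cv2.minAreaRect(w.astype(np.float32)))
for t in (60,90): dark((65,105,275,360),t,110,60)
dark((175,205,580,620),50,82,15)
print('slot gray row',g[85,280:352].tolist()); print('slot depth row',d[85,280:352].astype(int).tolist())
print(d[80:92,330].astype(int))
# rod depth column
for r in range(192,232,4):
    print(r,[(c) for c in range(300,335) if 0<d[r,c]<260][:1],[(c) for c in range(300,335) if 0<d[r,c]<260][-1:],int(d[r,316]))
a=cv2.resize(im[60:110,270:370,::-1],None,fx=6,fy=6,interpolation=cv2.INTER_NEAREST); b=cv2.resize(im[185:245,270:370,::-1],None,fx=6,fy=5,interpolation=cv2.INTER_NEAREST)[:290]
cv2.imwrite('pics/v3.png',np.vstack([a,b]))
E
```

```text
lid [(np.float64(109.1), array([563.6,  37.5]), ((559.3253173828125, 37.79954528808594), (170.5830841064453, 137.5042266845703), 88.90934753417969))]
60 (288, 78, 56, 15) [566.   37.5] ((565.7938842773438, 37.730979919433594), (44.555572509765625, 10.54162311553955), 88.84941101074219)
90 (288, 77, 56, 16) [565.8  37.6] ((565.771728515625, 37.635440826416016), (44.75909423828125, 11.111565589904785), 88.85459899902344)
50 (594, 185, 11, 10) [ 470.3 -231.6] ((470.410400390625, -231.8170928955078), (9.473155975341797, 9.01357650756836), 12.322810173034668)
slot gray row [96, 101, 124, 160, 179, 183, 178, 134, 62, 35, 47, 51, 52, 53, 52, 51, 52, 51, 52, 53, 54, 52, 54, 53, 53, 51, 53, 55, 52, 54, 56, 52, 53, 53, 54, 56, 52, 41, 24, 34, 51, 54, 53, 55, 54, 54, 55, 56, 57, 53, 54, 55, 54, 55, 53, 41, 20, 11, 10, 12, 11, 10, 13, 47, 123, 177, 186, 183, 168, 133, 108, 99]
slot depth row [277, 276, 275, 276, 276, 277, 276, 277, 279, 335, 335, 335, 335, 335, 335, 335, 334, 335, 336, 336, 336, 335, 336, 336, 335, 335, 335, 335, 336, 336, 336, 334, 335, 336, 337, 335, 336, 336, 335, 336, 315, 315, 315, 316, 315, 317, 315, 315, 316, 316, 315, 315, 316, 336, 336, 336, 336, 334, 334, 334, 335, 335, 336, 335, 280, 276, 276, 277, 276, 277, 277, 276]
[315 315 315 317 315 315 317 316 316 316 317 316]
192 [] [] 413
196 [] [] 262
200 [313] [321] 251
204 [312] [322] 241
208 [312] [322] 233
212 [312] [322] 197
216 [305] [329] 193
220 [300] [333] 192
224 [300] [334] 185
228 [300] [334] 178
```

View pics/v3.png

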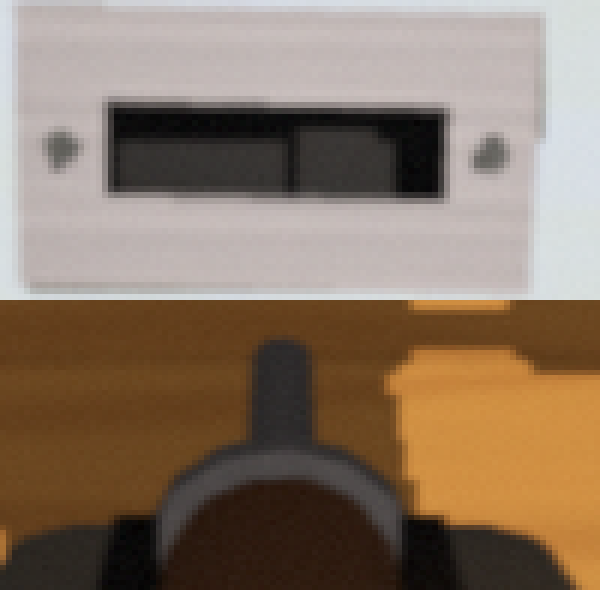

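The slot spans x 288–344 px. The tab shows as a lighter patch at columns 320–332, nearer than the floor behind it, and the rod tip is at about (317,198).

```bash
python3 - <<'E'
from h import *
z=np.load('pics/w2.npz');m=dict(camera_matrix=z['K'],D=z['D'],position=z['p'],rotation=z['R'])
d=z['d']
mk=(d>305)&(d<325); mk[:72]=0; mk[98:]=0; mk[:,:285]=0; mk[:,348:]=0
px=np.argwhere(mk)[:,::-1]; w=atdepth(m,px,d[mk]); print('tab',len(w),w.mean(0).round(1),w.min(0).round(1),w.max(0).round(1),np.median(w[:,2]))
for x in [(316,197),(317,200),(317,204),(317,208)]:
    print(atdepth(m,[x],[d[x[1],x[0]]]).round(1),'on z137',onplane(m,[x],137).round(1))
for r in (200,204,208):
    k=[c for c in range(300,335) if 0<d[r,c]<260]; c=(k[0]+k[-1])/2; print(r,atdepth(m,[(c,r)],[np.median(d[r,k])]).round(1))
E
```

```text
tab 204 [566.3  28.3  69.9] [559.8  22.5  67.4] [573.9  33.7  71.9] 69.9444105451046
[[483.6  37.3 152.8]] on z137 [[479.   37.3 137. ]]
[[483.6  36.6 160.5]] on z137 [[476.5  36.5 137. ]]
[[483.4  36.6 169.7]] on z137 [[473.1  36.5 137. ]]
[[483.   36.7 177.5]] on z137 [[469.7  36.5 137. ]]
200 [[483.2  36.6 159.3]]
204 [[483.1  36.6 168.7]]
208 [[482.8  36.7 177.1]]
```

{"op": "carry_out", "data": {"plan": [[[10,-2,0,0],[20,-2,0,0],[20,-2,0,0],[20,-2,0,0],[11,0,0,0],[5,0,0,0],[0,0,-10,0],[0,0,-8,0],[0,0,-4,0],[0,0,0,0],[0,0,0,0]]]}}

```text
time_s: 7.88
ee_pos: [565.6, 29.3, 208.9]
tool_rot: [3.142, 0.002, 0.001]
contact_force: [-0.4, -0.6, -0.3]
width: 21.3
finger_force: 30.0
```

```bash
python3 - <<'E'
from h import *
o=bot.get_obs(); print(o['time_s'],o['ee_pos'],o['contact_force'])
im,d,m=grab('wrist','w4'); im2,d2,m2=grab('side','s4')
a=cv2.resize(im[90:230,240:400,::-1],None,fx=2.5,fy=2.5); b=cv2.resize(im2[175:275,240:340,::-1],None,fx=3.5,fy=3.5)
cv2.imwrite('pics/v4.png',np.hstack([a,b]))
E
```

```text
7.875 [565.62808372  29.32238269 208.86415647] [-0.41995194 -0.55872879 -0.26816713]
```

View pics/v4.png

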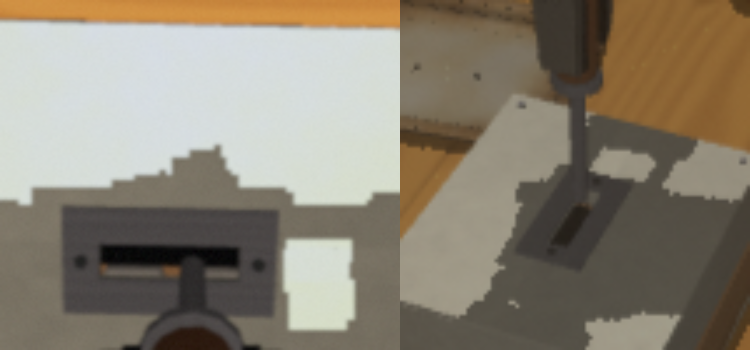

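Both crops show the rod tip just over the slot, towards its -y end and in line with it.

{"op": "carry_out", "data": {"plan": [[[0,0,-2,0],[0,0,-2,0],[0,0,-1,0],[0,0,-1,0],[0,0,-1,0],[0,0,-1,0],[0,0,0,0]]]}}

```text
time_s: 8.85
ee_pos: [565.5, 29.3, 200.5]
tool_rot: [3.142, 0.002, -0.0]
contact_force: [-0.6, 0.3, -0.1]
width: 21.4
finger_force: 30.0
```

{"op": "carry_out", "data": {"plan": [[[0,0,-1,0],[0,0,-1,0],[0,0,-1,0],[0,0,-1,0],[0,0,0,0]]]}}

```text
time_s: 9.48
ee_pos: [565.5, 29.3, 196.5]
tool_rot: [3.142, 0.002, -0.0]
contact_force: [0.4, 0.4, -0.6]
width: 21.4
finger_force: 30.0
```

{"op": "carry_out", "data": {"plan": [[[0,0,-3,0],[0,0,-3,0],[0,0,-3,0],[0,0,-3,0],[0,0,-3,0],[0,0,-3,0],[0,0,-2,0],[0,0,-2,0],[0,0,-2,0],[0,0,0,0]]]}}

```text
time_s: 10.72
ee_pos: [565.5, 29.2, 172.4]
tool_rot: [3.142, 0.002, -0.0]
contact_force: [0.8, 0.3, -0.2]
width: 21.5
finger_force: 30.0
```

{"op": "carry_out", "data": {"plan": [[[0,0,-1,0],[0,0,-1,0],[0,0,-1,0],[0,0,-1,0],[0,0,-1,0],[0,0,-1,0],[0,0,0,0]]]}}

```text
time_s: 11.6
ee_pos: [565.5, 29.3, 166.5]
tool_rot: [3.142, 0.002, -0.0]
contact_force: [0.5, -0.4, 0.1]
width: 21.1
finger_force: 30.0
```

{"op": "carry_out", "data": {"plan": [[[0,0,-1,0],[0,0,-1,0],[0,0,0,0]]]}}

```text
time_s: 11.98
ee_pos: [565.5, 29.3, 164.5]
tool_rot: [3.142, 0.002, -0.0]
contact_force: [0.6, 0.2, -0.6]
width: 21.4
finger_force: 30.0
```

{"op": "carry_out", "data": {"plan": [[[0,0,-1,0],[0,0,0,0],[0,0,0,0]]]}}

```text
time_s: 12.35
ee_pos: [565.5, 29.3, 163.6]
tool_rot: [3.142, 0.002, -0.0]
contact_force: [-0.3, 0.2, -0.6]
width: 21.5
finger_force: 30.0
```

{"op": "carry_out", "data": {"plan": [[[0,0,-1,0],[0,0,0,0],[0,0,0,0]]]}}

```text
time_s: 12.72
ee_pos: [565.5, 29.3, 162.6]
tool_rot: [3.142, 0.002, -0.0]
contact_force: [-0.1, -0.1, -0.6]
width: 21.0
finger_force: 30.0
```

Tip is at about z 69 with no contact yet, so I'll keep feeling downward.

{"op": "carry_out", "data": {"plan": [[[0,0,-1,0],[0,0,0,0],[0,0,0,0]]]}}

```text
time_s: 13.1
ee_pos: [565.9, 29.3, 162.1]
tool_rot: [3.141, 0.002, 0.001]
contact_force: [-0.5, -0.5, 4.9]
width: 21.3
finger_force: 30.0
```

{"op": "carry_out", "data": {"plan": [[[0,0,-1,0],[0,0,0,0],[0,0,0,0]]]}}

```text
time_s: 13.48
ee_pos: [565.8, 29.3, 160.9]
tool_rot: [3.142, 0.002, 0.001]
contact_force: [-1.1, 0.2, 4.2]
width: 21.0
finger_force: 30.0
```

{"op": "carry_out", "data": {"plan": [[[0,0,-1,0],[0,0,0,0],[0,0,0,0]]]}}

```text
time_s: 13.85
ee_pos: [565.9, 29.3, 160.0]
tool_rot: [3.142, 0.002, 0.001]
contact_force: [-0.7, -0.6, 5.5]
width: 21.5
finger_force: 30.0
```

Contact came at TCP z≈162, and the tab is yielding at 4–5 N.

{"op": "carry_out", "data": {"plan": [[[0,0,-1,0],[0,0,0,0],[0,0,0,0]]]}}

```text
time_s: 14.22
ee_pos: [565.9, 29.3, 159.1]
tool_rot: [3.142, 0.002, 0.001]
contact_force: [-0.5, 0.3, 6.2]
width: 21.3
finger_force: 30.0
```

{"op": "carry_out", "data": {"plan": [[[0,0,-1,0],[0,0,0,0],[0,0,0,0]]]}}

```text
time_s: 14.6
ee_pos: [566.0, 29.3, 158.2]
tool_rot: [3.141, 0.002, 0.002]
contact_force: [-1.3, -0.2, 7.0]
width: 21.3
finger_force: 30.0
```

```bash
cat > dr.py <<'E'
from h import *
import sys
im,d,m=grab('side','d'+sys.argv[1]); r=np.load('pics/s4.npz')['d']
ch=(np.abs(d-r)>12)&(d>0)&(r>0); ch[:,:280]=0; ch[:,380:]=0; ch[:230]=0; ch[330:]=0
print('changed px near drawer',ch.sum(), bot.get_obs()['contact_force'],bot.get_obs()['ee_pos'])
E
python3 dr.py 1
```

```text
changed px near drawer 43 [-1.33724185 -0.8474577   6.54967305] [565.95192577  29.33010373 158.19775856]
```

{"op": "carry_out", "data": {"plan": [[[0,0,-1,0],[0,0,0,0],[0,0,0,0]]]}}

```text
time_s: 15.02
ee_pos: [566.0, 29.3, 157.3]
tool_rot: [3.142, 0.002, 0.002]
contact_force: [-0.7, 0.6, 6.4]
width: 21.5
finger_force: 30.0
```

```bash
python3 dr.py 2
```

```text
changed px near drawer 1677 [-1.20953054 -0.51201385  7.19502256] [566.05525916  29.32859614 157.26529723]
```

{"op": "carry_out", "data": {"plan": [[[0,0,0,0],[0,0,0,0],[0,0,0,0],[0,0,0,0]]]}}

```text
time_s: 15.58
ee_pos: [566.0, 29.3, 157.2]
tool_rot: [3.142, 0.002, 0.002]
contact_force: [-0.5, -0.4, 7.3]
width: 21.7
finger_force: 30.0
```

```bash
python3 dr.py 3; python3 -c "
import cv2;cv2.imwrite('pics/v5.png',cv2.resize(cv2.imread('pics/d3.png')[130:350,200:440],None,fx=2,fy=2))"
```

```text
changed px near drawer 1670 [-0.20177723  0.0357156   6.51952217] [565.98805632  29.3177664  157.23213252]
```

View pics/v5.png

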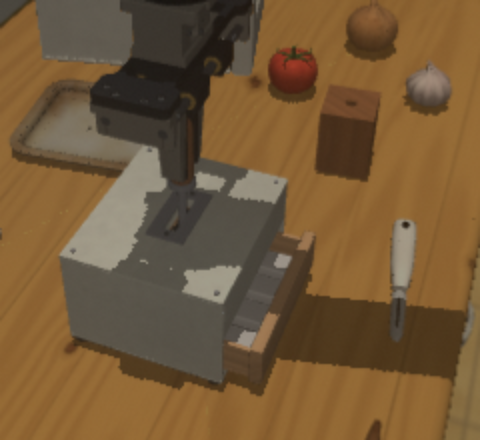

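The drawer is open in the side view, with its front at about (290,310) in the crop. I'll withdraw the key and return it to the stand.

{"op": "carry_out", "data": {"plan": [[[0,0,2,0],[0,0,4,0],[0,0,6,0],[0,0,10,0],[0,0,12,0],[0,0,12,0],[0,0,12,0],[0,0,10,0],[0,0,6,0],[0,0,0,0]]]}}

```text
time_s: 16.88
ee_pos: [565.7, 29.3, 231.0]
tool_rot: [3.142, 0.002, 0.001]
contact_force: [-0.2, 0.2, -1.8]
width: 21.4
finger_force: 30.0
```

{"op": "carry_out", "data": {"plan": [[[-6,-11,0,0],[-10,-25,0,0],[-10,-30,0,0],[-15,-35,0,0],[-15,-35,0,0],[-15,-35,0,0],[-15,-35,0,0],[-10,-30,0,0],[0,-20,0,0],[0,-5,0,0],[0,0,-15,0],[0,0,-20,0],[0,0,-10,0],[0,0,0,0],[0,0,0,0],[0,0,0,0]]]}}

```text
time_s: 18.88
ee_pos: [470.0, -231.8, 186.2]
tool_rot: [3.141, 0.002, 0.002]
contact_force: [-0.9, 0.1, -0.6]
width: 21.1
finger_force: 30.0
```

```bash
python3 - <<'E'
from h import *
o=bot.get_obs(); print(o['time_s'],o['ee_pos'],o['contact_force'])
im,d,m=grab('wrist','w6'); im2,d2,m2=grab('side','s6')
a=cv2.resize(im[90:250,240:400,::-1],None,fx=2.5,fy=2.5); b=cv2.resize(im2[120:220,330:430,::-1],None,fx=4,fy=4)
cv2.imwrite('pics/v6.png',np.hstack([a,b]))
E
```

```text
18.875 [ 469.99009221 -231.76942557  186.22659686] [-0.85513091  0.0547396  -0.63847761]
```

View pics/v6.png

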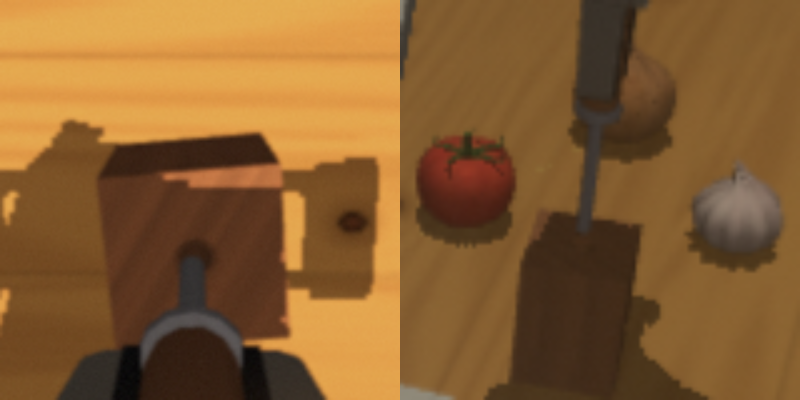

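The rod tip hangs over the hole in both crops. I'll lower it slowly.

{"op": "carry_out", "data": {"plan": [[[0,0,-3,0],[0,0,-3,0],[0,0,-2,0],[0,0,-1,0],[0,0,-1,0],[0,0,-1,0],[0,0,-1,0],[0,0,-1,0],[0,0,-1,0],[0,0,-1,0],[0,0,0,0]]]}}

```text
time_s: 20.35
ee_pos: [469.5, -231.7, 170.5]
tool_rot: [-3.142, -0.002, 0.0]
contact_force: [0.4, 0.3, -0.8]
width: 21.4
finger_force: 30.0
```

{"op": "carry_out", "data": {"plan": [[[0,0,-1,0],[0,0,-2,0],[0,0,-2,0],[0,0,-3,0],[0,0,-3,0],[0,0,-3,0],[0,0,0,0]]]}}

```text
time_s: 21.22
ee_pos: [469.4, -231.6, 156.3]
tool_rot: [-3.141, -0.002, 0.001]
contact_force: [0.4, -1.0, 0.4]
width: 21.6
finger_force: 30.0
```

Inserted freely. 56 mm remain.

{"op": "carry_out", "data": {"plan": [[[0,0,-4,0],[0,0,-6,0],[0,0,-6,0],[0,0,-6,0],[0,0,-6,0],[0,0,-6,0],[0,0,-6,0],[0,0,-5,0],[0,0,-3,0],[0,0,-2,0],[0,0,-1,0],[0,0,-1,0],[0,0,-1,0],[0,0,0,0]]]}}

```text
time_s: 22.98
ee_pos: [469.5, -231.7, 103.6]
tool_rot: [3.142, 0.002, -0.0]
contact_force: [0.2, -0.1, -1.0]
width: 21.4
finger_force: 30.0
```

{"op": "carry_out", "data": {"plan": [[[0,0,-1,0],[0,0,-1,0],[0,0,0,0],[0,0,0,0]]]}}

```text
time_s: 23.48
ee_pos: [469.5, -231.7, 101.6]
tool_rot: [3.142, 0.002, -0.0]
contact_force: [-0.6, -0.2, -0.8]
width: 21.6
finger_force: 30.0
```

{"op": "carry_out", "data": {"plan": [[[0,0,-1,0],[0,0,0,0],[0,0,0,0]]]}}

```text
time_s: 23.85
ee_pos: [469.5, -231.7, 100.6]
tool_rot: [3.142, 0.002, -0.0]
contact_force: [-0.7, 0.2, -0.9]
width: 21.2
finger_force: 30.0
```

{"op": "carry_out", "data": {"plan": [[[0,0,-0.5,0],[0,0,0,0],[0,0,0,0]]]}}

```text
time_s: 24.22
ee_pos: [469.6, -231.8, 100.5]
tool_rot: [3.141, 0.002, 0.0]
contact_force: [-2.3, 0.4, 5.4]
width: 21.5
finger_force: 30.0
```

The collar has seated (5 N upward). Releasing and backing off.

{"op": "carry_out", "data": {"jaw": 80, "plan": [[[0,0,0,0],[0,0,0,0],[0,0,0,0],[0,0,0,0],[0,0,0,0],[0,0,0,0],[0,0,0,0],[0,0,0,0]]]}}

```text
time_s: 25.22
ee_pos: [469.5, -231.7, 100.1]
tool_rot: [3.142, 0.002, -0.0]
contact_force: [0.2, -0.4, -0.6]
width: 79.7
finger_force: 0.0
```

{"op": "carry_out", "data": {"plan": [[[0,0,5,0],[0,0,15,0],[0,0,25,0],[0,0,30,0],[0,0,30,0],[0,0,30,0],[0,0,25,0],[-20,0,10,0],[-30,0,0,0],[-20,0,0,0],[0,0,0,0],[0,0,0,0],[0,0,0,0]]]}}

```text
time_s: 26.85
ee_pos: [400.3, -231.6, 270.0]
tool_rot: [-3.141, -0.003, -0.0]
contact_force: [-0.1, -0.3, -0.1]
width: 80.1
finger_force: 0.0
```

```bash
python3 dr.py 4; python3 - <<'E'
from h import *
im,d,m=grab('wrist','w7'); s=cv2.imread('pics/d4.png')
for lo,hi in [(74,96),(125,165)]: print(blobs(m,d,(60,145,280,360),lo,hi))
cv2.imwrite('pics/v7.png',np.hstack([cv2.resize(s[110:350,200:440],(400,400)),cv2.resize(cv2.imread('pics/w7.png')[40:200,240:400],(400,400))]))
E
```

```text
changed px near drawer 1655 [-0.57753319 -0.86743227  0.53693451] [ 400.22215082 -231.53076667  269.90104183]
[(np.float64(83.1), array([ 470.4, -232.5]), ((469.636474609375, -232.11672973632812), (60.642494201660156, 60.64282989501953), 4.857409954071045))]
[(np.float64(150.6), array([ 469.6, -230.9]), ((469.4081726074219, -230.9084014892578), (19.812686920166016, 19.75937271118164), 0.1519264280796051))]
```

View pics/v7.png

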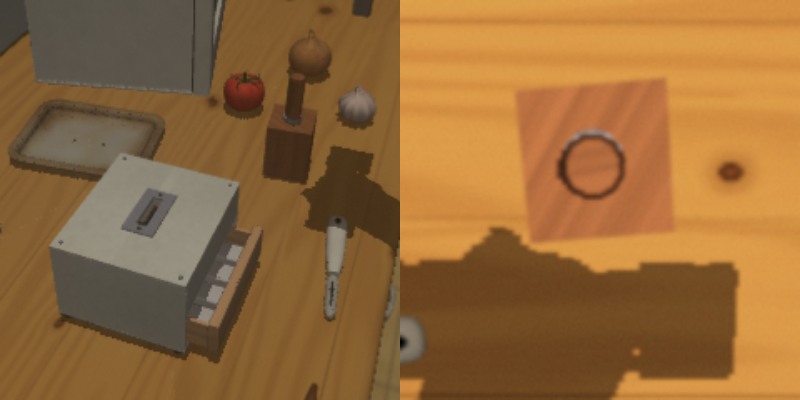

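The key is home: its top is at 150.6 mm, against 150.8 mm before, and it stands upright. The drawer is open and the robot is clear.

```bash
python3 -c "
from station import bot; print(bot.sign_off())"
```

```text
the job is handed in; nothing more can be done
None
```

The drawer sprang open with about 7 N pressed on the tab, the key is back fully home in its stand, and the job was handed in at about 27 s of the 72 s allowed; the result of the judging was not shown.

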